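Expose a model panel under the spring-shutter lamp

ROBOT

A 7-joint arm with a two-finger parallel gripper is mounted at the origin on the work surface. World frame = base frame: x ahead of the robot, y to its left, z up, the work surface at z = 0. Lengths are in m, angles in rad, forces in N, time in s.
With the tool pointing down it reaches from about 0.425 to 0.875 m from the base axis. Payload 8.4 kg.
Tool frame: the origin (TCP) lies between the finger pads; the fingertips stand bot.tcp_to_tips ahead of it and the grasp point (between the pads) is the TCP (bot.tcp_to_tips is the distance from the TCP to the fingertips, in m); z points along the fingers, y is the line along which they close (so a half turn about z gives the same grasp; the last joint's range is limited). The gripper opens to 87 mm and grips with 3 to 60 N. Pads are 19 mm wide; open, the fingers measure 117 mm over their backs; the gripper's body (75 mm by 190 mm) begins 51 mm behind the grasp point.
Start: joints at [-1.299, 0.333, 0.04, 1.465, -0.013, 1.343, -0.059], TCP at [0.236, 0.606, 0.242] pointing down, gripper open.
Joint ranges: [-2.58, 2.58], [-0.38, 2.09], [-1.3, 1.39], [0.25, 2.4], [-1.5, 4.64], [0.08, 2.09], [-2.65, 2.65]. Speed limits (rad/s): [2.22, 2.22, 2.79, 2.79, 3.14, 3.14, 3.14].

INTERFACE

Orientations are given as a unit quaternion [x, y, z, w].
In Python, from plant import bot gives the robot as it stands.
- The arm moves only by the tool servo_tool, never from a script. Its argument "increments" is a list that holds one entry, the list of rows, each a list of 4 numbers: the shift along the tool's x, y, z in units of 400 mm (1.0 is 400 mm), then the turn about the tool's z in units of 360 degrees (1.0 is 360 degrees). In form: [[[dx, dy, dz, turn], ...]]. A call has 1 to 20 rows; each row is the pose to reach, as a shift and turn from the pose commanded when the call began, along the tool's axes at that moment, turning the shorter way round; what a row does not reach only later rows make up. A row lasts 1/12 s, in which the tool goes at most 41.7 mm and 7.16 degrees, less where a joint would pass 70% of its speed; a pose out of reach is approached as far as the arm can. A call with a number of a shift or a turn outside -1 to 1 is refused whole. A call with a gripper value outside its range is refused whole. "jaw" is the opening, from 0 (shut) to 1 (fully open), set as the call begins (left out, the last holds). The fingers move at their own pace and stop on an object; "force" is the grip in N (left out, the last holds). Time passes only in rows, so rows that repeat a pose let the fingers close. It gives the time, the measured TCP pose, the force, the opening and the grip force at its end, in the units of the state.
- bot.observe(): the state, without advancing time (a new reading comes with each control period).
- bot.grab_frame(name): name is "scene" or "top" or "wrist"; returns a dict with "img" (480x640x3 uint8, red, green, blue), "fovy" (degrees; the focal length in pixels is half the picture's height over the tangent of half this angle, whatever the lens; pixels are square), "cx", "cy" (the principal point, pixels), "R" (3x3) and "t" (3): a world point X has camera coordinates R X + t; the wrist camera has in their place "tool_from_camera" (4x4, takes a point from camera to tool coordinates, whose origin is the TCP and whose axes are the flange's). Camera axes: x right, y down, z forward; pixel columns grow to the right and rows downward; lengths in m; the calibration is good to about 2 mm. A picture is of the moment at which its call begins: read the wrist's pose just before it. There is no depth.
- bot.sign_off(): hands the job in; it is judged then, once.
The state is a dict: "time_s": time; "joint_positions": joint angles; "joint_vel": joint speeds; "effort": joint torques, N m; "tcp_pos": TCP position; "orientation": TCP orientation; "contact_force": force on the tool from outside, world axes, zero at the start; "torque": the same for the moment, N m; "finger_gap": opening from 0.0 (shut) to 1.0 (fully open); "gripper_force": force on a finger pad.
Only numpy, scipy, OpenCV 4.12 (cv2) and the standard library are available. Lean on these libraries where they do the work, as an engineer would, in place of code of your own. Each camera call takes 0.05 s, during which the arm holds its last target. There are 200 camera calls.

TASK

Take the dark wooden panel off the sloped rack and stand it upright on its thin edge, square on the yellow strip in front of the exposure lamp, and let it go. Then pull the lamp's spring-return shutter by its upright black grip until the grip's centre is level with the red mark on the scale, and finish while still holding it there, because the shutter springs shut when released. Leave the panel standing and the glue bottle, white tub and red clamp where they are.

Things in the scene. Friction and masses are not known exactly. Their poses are not given: they have to be found in the camera images.
- panel_center (a point): centre of the loose dark wooden panel with pale inlaid lines, 110 x 110 x 16 mm, about 0.13 kg. y axis: through its thickness; x and z: along its edges. At the start it leans on the rack 35 degrees from upright, z pointing up the slope to the upper edge, which overhangs the rack freely by 52 mm: its thickness can be pinched there from above, along the slope
- panel: the same panel (same origin and axes as panel_center)
- rack: plywood drying rack fixed to the table, foot 110 (x) x 115 (y) mm; origin on the table. The panel leans with its upper edge towards the rack's +y side and its lower edge, on a low lip, towards -y; the sloped board carries the lower 58 mm of the panel
- lamp: exposure lamp fixed to the table: grey cabinet 200 (x) x 110 (y) mm, top 105 mm above the table, with a violet window in the face on its -y side, and a white base board 5 mm thick that reaches 180 mm from the cabinet's centre to -y. Origin on the table under the cabinet's centre
- strip (a point): centre of the yellow strip, 120 x 36 mm, flat on the white base board (5 mm above the table), 85 mm in front of the cabinet's face; x runs along the strip, y is square to it and points to the lamp. The panel stands along the strip, big faces towards the lamp
- shutter: sliding shutter of the lamp; origin at the centre of its upright black grip (orange stripe), 16 (x) x 24 (y) x 40 (z) mm, 134 mm above the table; carriage plate 20 mm below the centre. Axes as the lamp's. Starts closed; slides along the lamp's -x (roughly to the robot) up to 105 mm against a spring of 4 N rising to 9 N that pulls it shut when let go
- marker: red pointer fixed on the scale on the cabinet's top, 7 mm high, origin on its centre line at its foot, 30 mm to +y of the line on which the grip's centre slides; axes as the lamp's. It is set 40 to 90 mm to -x of the closed grip. The shutter is at the mark when grip centre and marker have the same x in the lamp's frame
- glue: loose blue glue bottle, 52 mm across, 130 mm high; origin at the foot; leave alone
- tub: loose white plastic tub, 84 mm across, 60 mm high; origin at the foot; leave alone
- clamp: loose red and black spring clamp lying flat, about 110 x 45 x 22 mm; origin at its pivot, underneath; leave alone
There are look-alikes about, which are no part of the job. Of the things that look like the panel, the middle-sized one is meant.

How it is judged:
On the way, in this order (a step that is already met when the one before it is completed fails the run):
1. the panel stands by itself on its thin edge on the yellow strip, square to the lamp, with the shutter still closed (angle between panel_center's own y axis and vertical between 1.5 and 1.642 rad and x of panel_center in the frame of strip between -0.016 and 0.016 m and y of panel_center in the frame of strip between -0.013 and 0.013 m and z of panel_center in the frame of strip between 0.05 and 0.059 m and angle between the y axis of panel_center and the y axis of strip, either way round below 0.14 rad and contact force between panel and the fingers below 0.2 N and x of shutter in the frame of lamp above 0.025 m), for 0.3 s.
2. the shutter is held out at the red mark (x of shutter in the frame of marker between -0.0045 and 0.0045 m and contact force between shutter and the fingers above 1.5 N), for 0.3 s.
At the end, for the whole second after the job is handed in: Panel at rest and untouched on a thin edge on the strip (within 4 degrees of upright, 16 mm along and 13 mm across, 8 degrees of parallel); the fingers (above 1.5 N) hold the shutter still with its grip centre within 4.5 mm of the red mark along the slide (all of step 2 and angle between panel_center's own y axis and vertical between 1.5 and 1.642 rad and x of panel_center in the frame of strip between -0.016 and 0.016 m and y of panel_center in the frame of strip between -0.013 and 0.013 m and z of panel_center in the frame of strip between 0.05 and 0.059 m and angle between the y axis of panel_center and the y axis of strip, either way round below 0.14 rad and contact force between panel and the fingers below 0.2 N and linear speed of each of shutter, panel below 0.01 m/s); the arm keeps its last pose, push and grip.
It fails at once if the glue is moved by more than 25 mm (distance of glue from where it was at the start of the episode above 0.025 m).
It fails at once if the tub is moved by more than 25 mm (distance of tub from where it was at the start of the episode above 0.025 m).
It fails at once if the clamp is moved by more than 25 mm (distance of clamp from where it was at the start of the episode above 0.025 m).
It also fails if it takes over 53 s, if anything falls off the work surface, if the arm or the gripper's body presses on something with over 40 N, if the wrist force passes 120 N, or if a joint passes its speed limit or range.

## Working session

There is one attempt and no reset: what is moved stays moved. The work goes in short steps, Python scripts to look and compute and a tool call to move; the robot and the scene stay as the last step left them, time stands still between calls to the robot, and variables do not carry over. Pictures are saved under pics/ and viewed, at most 13 in all, crops included, and the job is handed in when it is done.

Besides the shell and the picture viewer there is one more tool, called as name(argument=value, ...), one argument or row to a line, values as JSON. servo_tool: Moves the arm, as the interface text tells. Its arguments: {"type":"object","properties":{"increments":{"type":"array"},"jaw":{"type":"number"},"force":{"type":"number"}},"required":["increments"]}

```bash
mkdir -p pics; ls
python3 - <<'E'
from plant import bot
import cv2
s=bot.observe();print({k:s[k] for k in('time_s','tcp_pos','orientation','finger_gap','joint_positions')},bot.tcp_to_tips)
for n in('scene','top'):
    f=bot.grab_frame(n);cv2.imwrite(f'pics/{n}0.png',f['img'][:,:,::-1]);print(n,f['fovy'],f['cx'],f['cy'],f['R'],f['t'])
E
```

```text
pics
{'time_s': 0.0, 'tcp_pos': array([0.23539934, 0.6053948 , 0.24067115]), 'orientation': array([ 1.84358982e-01,  9.82858635e-01, -8.12169599e-04, -9.69294122e-05]), 'finger_gap': 1.0027395165368223, 'joint_positions': array([-1.29919868,  0.3338943 ,  0.0398805 ,  1.46626912, -0.0134037 ,
        1.34333117, -0.05851736])} 0.019
scene 48.920505601896956 328.0078246467127 242.49402555329644 [[-0.75567718  0.65471425  0.01735654]
 [ 0.46375124  0.55360313 -0.69170685]
 [-0.46247896 -0.51465796 -0.7219698 ]] [ 0.45771083 -0.18116279  1.20112185]
top 42.14150684988 328.98500963008314 243.19571738375916 [[ 0.01413136 -0.99982591 -0.01218397]
 [-0.98397604 -0.01173927 -0.17791387]
 [ 0.17773986  0.0145029  -0.98397063]] [-0.05809545  0.57695669  1.14377285]
```

View pics/scene0.png

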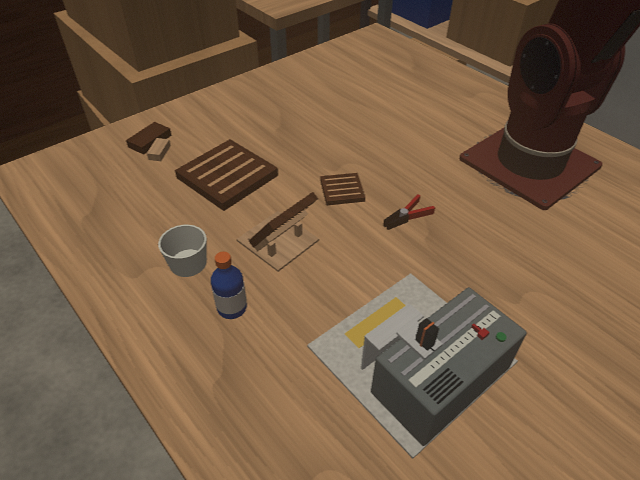

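View pics/top0.png

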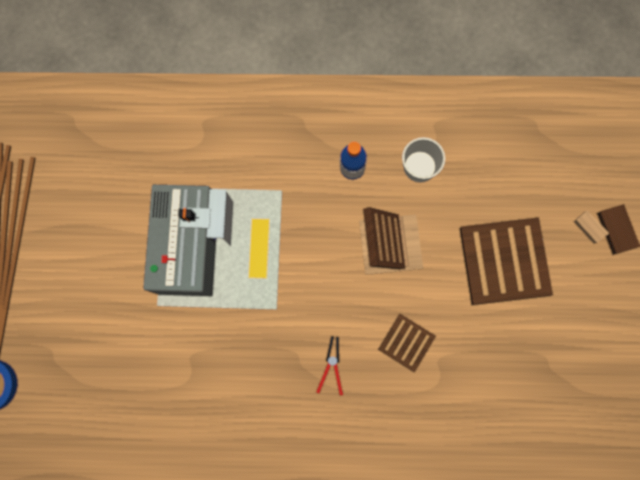

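Look-alikes (top view): large slatted panel (506,260), small one (407,342), middle-sized leaning one on the rack (385,238). I choose the one on the rack and check it in a crop.

Run:
```python
import cv2,numpy as np
t=cv2.imread('pics/top0.png');s=cv2.imread('pics/scene0.png')
a=cv2.resize(t[195:285,350:430],None,fx=5,fy=5,interpolation=3)
b=cv2.resize(s[185:275,235:325],None,fx=5,fy=5,interpolation=3)
b=b[:,:400]
cv2.imwrite('pics/c1.png',np.hstack([a,b]))
```

```text
(no output)
```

View pics/c1.png

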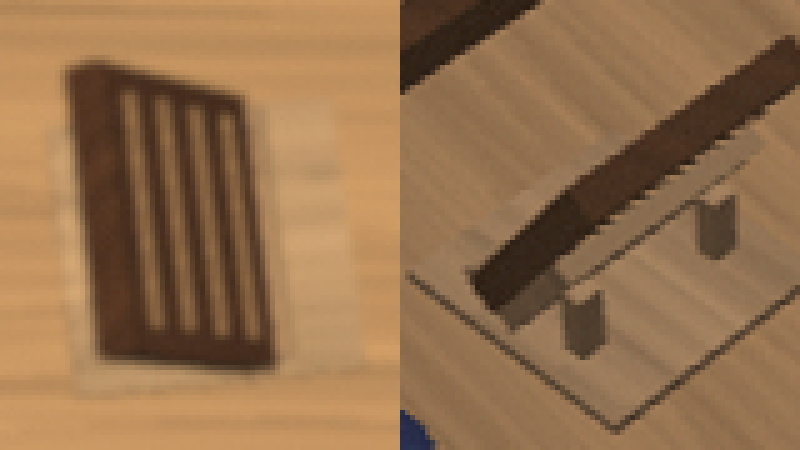

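The crop shows the middle-sized panel with four pale lines. Its upper edge is on the left (+y), and all four corners are visible. Next I fit its pose, and roughly fit the lamp.

```bash
cat > h.py <<'E'
import numpy as np,pickle,cv2
from scipy.optimize import least_squares
def rot(a):c,s=np.cos(a),np.sin(a);return np.array([[c,-s,0],[s,c,0],[0,0,1.]])
def proj(f,X):
    p=np.asarray(X)@f['R'].T+f['t'];F=240/np.tan(np.radians(f['fovy']/2))
    return np.stack([f['cx']+F*p[...,0]/p[...,2],f['cy']+F*p[...,1]/p[...,2]],-1)
def ray(f,uv,z):
    F=240/np.tan(np.radians(f['fovy']/2))
    d=f['R'].T@np.array([(uv[0]-f['cx'])/F,(uv[1]-f['cy'])/F,1]);c=-f['R'].T@f['t']
    return c+d*(z-c[2])/d[2]
def wrist(bot):
    from scipy.spatial.transform import Rotation as Ro
    s=bot.observe();f=bot.grab_frame('wrist');T=np.eye(4)
    T[:3,:3]=Ro.from_quat(s['orientation']).as_matrix();T[:3,3]=s['tcp_pos']
    M=np.linalg.inv(T@f['tool_from_camera']);f['R']=M[:3,:3];f['t']=M[:3,3];return f
E
python3 - <<'E'
from h import *
from plant import bot
T=bot.grab_frame('top');S=bot.grab_frame('scene');pickle.dump((T,S),open('ts.pkl','wb'))
B=lambda sx,sy,sz:np.array([sx*.055,sy*.008,sz*.055])
top={(1,1,1):(70,68),(1,-1,1):(103,64),(1,-1,-1):(242,97),(-1,1,1):(100,357),(-1,-1,1):(137,362),(-1,-1,-1):(273,370)}
sc={(1,-1,1):(575,190),(1,-1,-1):(470,275),(1,1,-1):(490,310),(1,1,1):(582,228),(-1,-1,1):(790,40)}
P=np.array([B(*k) for k in [*top,*sc]]);n=len(top)
uv=np.array([(350+u/5,195+v/5) for u,v in top.values()]+[(235+(u-400)/5,185+v/5) for u,v in sc.values()])-.4
def world(p):
    a=-p[4];L=np.array([[1,0,0],[0,np.cos(a),-np.sin(a)],[0,np.sin(a),np.cos(a)]])
    return P@(rot(p[3])@L).T+p[:3]
def res(p):
    W=world(p);return (np.vstack([proj(T,W[:n]),proj(S,W[n:])])-uv).ravel()
r=least_squares(res,[.5,0,.07,0,.61]);print(r.x.round(4),res(r.x).round(1))
W=world(r.x);print('top edge mid front/back',(W[1]+W[4])/2,(W[0]+W[3])/2)
# lamp rough: strip corners z=.005 in top view; marker, grip
for uv in[(251,219),(269,220),(267,278),(249,277)]:print('strip',ray(T,uv,.005).round(4))
print('grip',ray(T,(188,214),.154),'marker',ray(T,(164,259),.112))
for uv in [(353,172),(422,165),(333,362)]:print(ray(T,uv,0).round(3))
E
```

```text
[ 0.5832 -0.1561  0.0633  0.1042  0.6048] [-0.9  0.4 -0.2 -0.6  1.1  0.7 -0.9  1.3 -0.8 -1.1  1.1  1.  -2.5 -0.5
 -1.   1.2  0.1  1.1  1.7 -0.4  0.  -1.1]
top edge mid front/back [ 0.58062648 -0.13154714  0.11306604] [ 0.57925758 -0.11845672  0.10396839]
strip [0.6336 0.1077 0.005 ]
strip [0.632  0.0714 0.005 ]
strip [0.5147 0.0717 0.005 ]
strip [0.5162 0.1074 0.005 ]
grip [0.60869384 0.19837475 0.154     ] marker [0.53395346 0.24796505 0.112     ]
[ 0.735 -0.097  0.   ]
[ 0.752 -0.238  0.   ]
[ 0.353 -0.061  0.   ]
```

Fit: panel centre (0.583, -0.156, 0.063), yaw 0.104 and lean 34.7°, which agree with the given sizes and lean. The tool can only point down, so I'll raise the panel upright with the rear finger and pinch it once it's vertical. First I take a wrist look over the lamp.

servo_tool(
  increments=[
    [[-0.7, -0.5, -0.2, -0.059], [-0.7, -0.5, -0.2, -0.059], [-0.7, -0.5, -0.2, -0.059], [-0.7, -0.5, -0.2, -0.059], [-0.7, -0.5, -0.2, -0.059], [-0.7, -0.5, -0.2, -0.059], [-0.7, -0.5, -0.2, -0.059], [-0.7, -0.5, -0.2, -0.059], [-0.7, -0.5, -0.2, -0.059], [-0.7, -0.5, -0.2, -0.059], [-0.7, -0.5, -0.2, -0.059], [-0.7, -0.5, -0.2, -0.059]],
  ],
)

```text
time_s: 1.2
tcp_pos: [0.4232, 0.3188, 0.3212]
orientation: [-0.0, 1.0, 0.0, -0.0]
contact_force: [-0.6, 0.9, 0.2]
finger_gap: 0.996
gripper_force: 0.0
```

servo_tool(
  increments=[
    [[-0.37, -0.5, -0.02, 0], [-0.37, -0.5, -0.02, 0], [-0.37, -0.5, -0.02, 0], [-0.37, -0.5, -0.02, 0], [-0.37, -0.5, -0.02, 0], [-0.37, -0.5, -0.02, 0], [-0.37, -0.5, -0.02, 0], [-0.37, -0.5, -0.02, 0], [-0.37, -0.5, -0.02, 0], [-0.37, -0.5, -0.02, 0]],
  ],
)

```text
time_s: 2.03
tcp_pos: [0.5713, 0.1204, 0.329]
orientation: [-0.002, 1.0, 0.0, -0.001]
contact_force: [-0.3, -0.2, 0.5]
finger_gap: 1.001
gripper_force: 0.0
```

Run:
```python
from h import *
from plant import bot
f=wrist(bot);pickle.dump(f,open('w1.pkl','wb'));cv2.imwrite('pics/w1.png',f['img'][:,:,::-1])
print(bot.observe()['tcp_pos'],bot.observe()['joint_positions'])
for X in[(.574,.0896,.005),(.609,.198,.154),(.534,.248,.105)]:print(proj(f,X))
```

```text
[0.57127345 0.12020373 0.32919559] [-0.64305131  0.16851761  0.41865031  1.50991255 -0.06908229  1.47837661
  1.35091324]
[287.34560897 205.41889027]
[396.45135816 269.08710866]
[440.4629138  181.32723088]
```

View pics/w1.png

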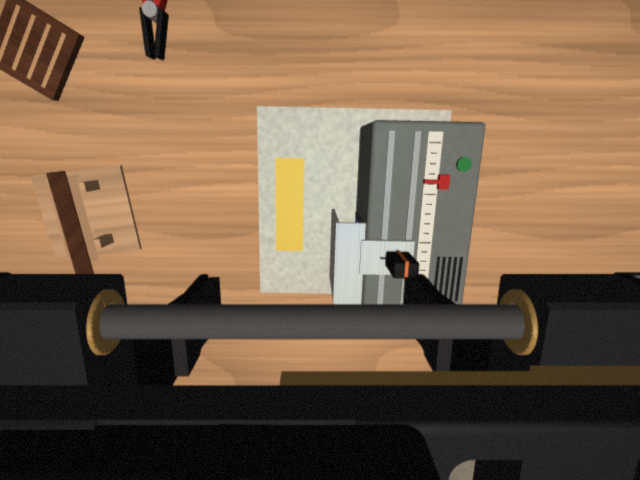

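Wrist view: yellow strip at (289,204), red marker at (444,182) with its pointer at v≈181, grip at (400,264), rack panel on the left at (70,225). I measure the strip and marker by colour.

Run:
```python
from h import *
w=pickle.load(open('w1.pkl','rb'));T,S=pickle.load(open('ts.pkl','rb'))
for nm,f in(('w',w),('t',T)):
    h=cv2.cvtColor(f['img'],cv2.COLOR_RGB2HSV)
    m=cv2.inRange(h,(20,150,120),(32,255,255));
    n,l,st,c=cv2.connectedComponentsWithStats(m);i=1+np.argmax(st[1:,4]);
    r=cv2.minAreaRect(np.argwhere(l==i)[:,::-1].astype(np.float32));q=np.array([ray(f,p,.005)[:2] for p in cv2.boxPoints(r)])
    print(nm,st[i],'strip c',ray(f,c[i],.005).round(4),'corners',q.round(4).tolist())
    d=[q[(k+1)%4]-q[k] for k in range(4)];L=max(d,key=np.linalg.norm);print('len',[round(float(np.linalg.norm(x)),4) for x in d],'yaw',np.degrees(np.arctan(L[1]/L[0])))
    m=cv2.inRange(h,(0,170,90),(6,255,255))|cv2.inRange(h,(174,170,90),(180,255,255))
    n,l,st,c=cv2.connectedComponentsWithStats(m)
    for i in range(1,n):
        if st[i,4]>8:print('red',st[i],ray(f,c[i],.11).round(4))
```

```text
w [ 276  159   27   91 2329] strip c [0.5716 0.0921 0.005 ] corners [[0.516, 0.0763], [0.5159, 0.1086], [0.6319, 0.1082], [0.632, 0.0738]]
len [0.0323, 0.116, 0.0343, 0.116] yaw -1.2089544961291971
red [154   0   7   6  31] [ 0.38   -0.0141  0.11  ]
red [424 175  26  14 184] [0.5337 0.2468 0.11  ]
t [250 220  19  58 928] strip c [0.5744 0.0902 0.005 ] corners [[0.5176, 0.1073], [0.6331, 0.1058], [0.6318, 0.073], [0.5164, 0.075]]
len [0.1156, 0.0328, 0.1155, 0.0323] yaw -0.7310100457270942
red [162 256   6   6  25] [0.5351 0.2477 0.11  ]
red [317 365  13  28  92] [ 0.3256 -0.0441  0.11  ]
red [334 365   9  30  95] [ 0.3236 -0.0706  0.11  ]
```

servo_tool(
  increments=[
    [[-0.025, -0.646, 0.3, -0.0167], [-0.025, -0.646, 0.3, -0.0167], [-0.025, -0.646, 0.3, -0.0167], [-0.025, -0.646, 0.3, -0.0167], [-0.025, -0.646, 0.3, -0.0167], [-0.025, -0.646, 0.3, -0.0167], [-0.025, -0.646, 0.3, -0.0167], [-0.025, -0.646, 0.3, -0.0167], [-0.025, -0.646, 0.3, -0.0167], [-0.025, -0.646, 0.3, -0.0167]],
  ],
)

```text
time_s: 2.92
tcp_pos: [0.5823, -0.1387, 0.2096]
orientation: [-0.053, 0.999, 0.0, 0.0]
contact_force: [-0.5, 0.8, -0.1]
finger_gap: 1.004
gripper_force: 0.0
```

Run:
```python
from h import *
from plant import bot
f=wrist(bot);pickle.dump(f,open('w2.pkl','wb'))
im=f['img'][:,:,::-1].copy()
print(bot.observe()['tcp_pos'],bot.observe()['orientation'])
for X in[(.6352,-.1258,.113),(.526,-.1373,.113),(.634,-.1127,.104),(.5246,-.1242,.104)]:
    p=proj(f,X);print(p);cv2.circle(im,tuple(int(v) for v in p),4,(0,255,0),1)
cv2.imwrite('pics/w2.png',im)
```

```text
[ 0.5825951  -0.13812254  0.20993788] [-5.39359378e-02  9.98544242e-01  4.54538337e-04  3.22831738e-04]
[321.29738975 325.47956847]
[322.73268802 169.05831624]
[338.77353276 319.95768904]
[342.19217292 168.26140136]
```

View pics/w2.png

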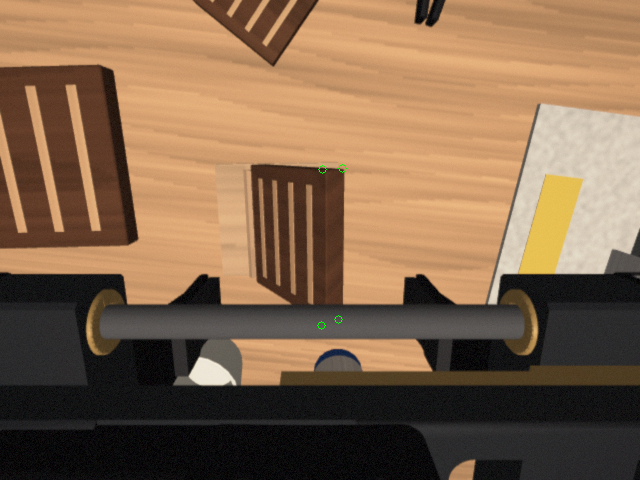

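The predicted corners (322,169)/(342,168) match the panel's upper edge at (320,167)/(344,168), so I descend over it.

servo_tool(
  increments=[
    [[0, 0, 0.1, 0], [0, 0, 0.2, 0], [0, 0, 0.25, 0], [0, 0, 0.285, 0], [0, 0, 0.285, 0], [0, 0, 0.285, 0]],
  ],
)

```text
time_s: 3.47
tcp_pos: [0.5824, -0.1387, 0.0959]
orientation: [-0.054, 0.999, 0.0, -0.0]
contact_force: [0.1, -1.6, 1.0]
finger_gap: 1.002
gripper_force: 0.0
```

servo_tool(
  increments=[
    [[0, 0, 0, 0], [0, 0, 0, 0], [0, 0, 0, 0], [0, 0, 0, 0], [0, 0, 0, 0], [0, 0, 0, 0]],
  ],
  jaw=0.55,
  force=5,
)

```text
time_s: 3.97
tcp_pos: [0.5821, -0.1405, 0.0959]
orientation: [-0.052, 0.999, -0.0, 0.0]
contact_force: [0.4, 0.6, -0.4]
finger_gap: 0.631
gripper_force: 0.0
```

servo_tool(
  increments=[
    [[0, 0, 0, 0], [0, -0.015, -0.005, 0], [0, -0.03, -0.01, 0], [0, -0.045, -0.015, 0], [0, -0.06, -0.02, 0], [0, -0.075, -0.025, 0], [0, -0.09, -0.03, 0], [0, -0.105, -0.03, 0], [0, -0.112, -0.03, 0], [0, -0.112, -0.03, 0], [0, -0.112, -0.03, 0]],
  ],
)

```text
time_s: 4.88
tcp_pos: [0.5865, -0.1851, 0.1073]
orientation: [-0.052, 0.999, 0.0, -0.0]
contact_force: [-0.2, -0.0, 0.4]
finger_gap: 0.547
gripper_force: 0.1
```

servo_tool(
  increments=[
    [[0, 0, 0, 0], [0, 0, 0, 0], [0, 0, 0, 0], [0, 0, 0, 0], [0, 0, 0, 0], [0, 0, 0, 0], [0, 0, 0, 0], [0, 0, 0, 0], [0, 0, 0, 0]],
  ],
  jaw=0,
  force=8,
)

```text
time_s: 5.63
tcp_pos: [0.5867, -0.1843, 0.1075]
orientation: [-0.053, 0.999, 0.0, -0.0]
contact_force: [-0.8, 3.3, 1.5]
finger_gap: 0.194
gripper_force: 8.0
```

Run:
```python
from h import *
from plant import bot
f=bot.grab_frame('scene');s=bot.observe();print(s['tcp_pos'],s['finger_gap'])
cv2.imwrite('pics/s2.png',cv2.resize(f['img'][130:290,200:360,::-1],None,fx=3.5,fy=3.5,interpolation=3))
```

```text
[ 0.58666706 -0.18438196  0.10752398] 0.1967166225648137
```

View pics/s2.png

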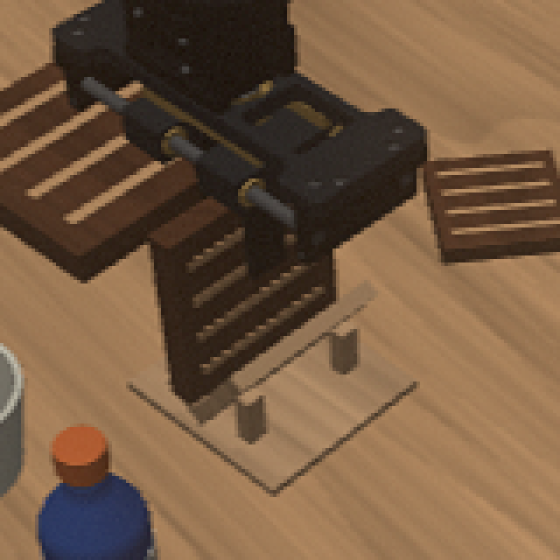

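Panel is upright and squared between the pads (gap 17 mm). I lift it and carry it to the strip.

servo_tool(
  increments=[
    [[0, 0, 0, 0], [0, 0, 0, 0], [0, 0, -0.03, 0], [0, 0, -0.08, 0], [0, 0, -0.14, 0], [0, 0, -0.2, 0], [0, 0, -0.2, 0], [0, 0, -0.2, 0]],
  ],
  force=15,
  jaw=0,
)

```text
time_s: 6.35
tcp_pos: [0.5874, -0.1864, 0.1896]
orientation: [-0.052, 0.999, -0.001, 0.002]
contact_force: [-0.2, 0.0, -2.5]
finger_gap: 0.184
gripper_force: 15.0
```

servo_tool(
  increments=[
    [[0, 0.05, 0, 0], [-0.01, 0.13, 0, 0.005], [-0.02, 0.21, 0, 0.01], [-0.02, 0.29, 0, 0.015], [-0.03, 0.37, 0, 0.018], [-0.03, 0.45, 0, 0.018], [-0.038, 0.53, 0, 0.018], [-0.038, 0.6, 0, 0.018], [-0.038, 0.65, 0, 0.018], [-0.038, 0.68, 0, 0.018], [-0.038, 0.688, 0, 0.018], [-0.038, 0.688, 0, 0.018], [-0.038, 0.688, 0, 0.018]],
  ],
)

```text
time_s: 7.43
tcp_pos: [0.5731, 0.0883, 0.1873]
orientation: [0.005, 1.0, -0.001, -0.0]
contact_force: [-0.1, 0.1, -0.7]
finger_gap: 0.181
gripper_force: 15.0
```

Run:
```python
from h import *
from plant import bot
f=wrist(bot);S=bot.grab_frame('scene');T=bot.grab_frame('top');pickle.dump((f,S,T),open('p3.pkl','wb'))
s=bot.observe();print(s['tcp_pos'],s['orientation'],s['finger_gap'],s['contact_force'])
a=cv2.resize(S['img'][225:415,290:490],None,fx=2,fy=2,interpolation=3)
b=f['img'][60:440,140:540];print(a.shape,b.shape)
cv2.imwrite('pics/s3.png',np.hstack([a,b])[:,:,::-1])
```

```text
[0.5732206  0.0883174  0.18757128] [ 5.40910645e-03  9.99985327e-01 -2.91069057e-04  4.80094530e-05] 0.18462211122247432 [ 0.72879011 -1.45462494 -1.76156123]
(380, 400, 3) (380, 400, 3)
```

View pics/s3.png

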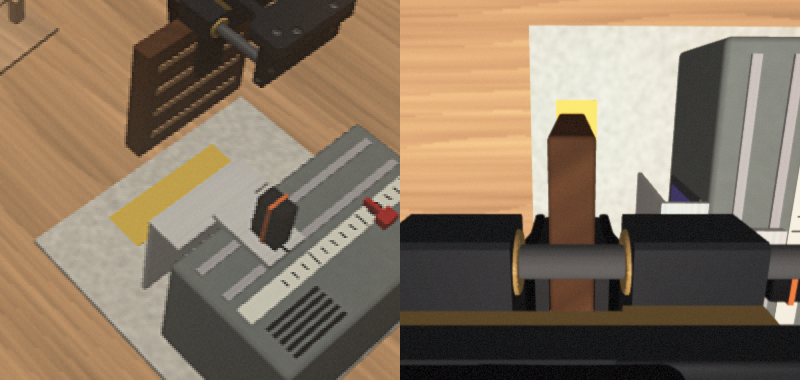

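Panel hangs upright over the strip. Its -x end shows corners at wrist pixels (288,197), (336,197) top and (296,174), (328,174) bottom. I work out its offset from the strip.

Run:
```python
from h import *
f,S,T=pickle.load(open('p3.pkl','rb'))
tcp=np.array([.5732,.0883,.1876])
uv=np.array([(288,197),(336,197),(296,174),(328,174)])
def P(p):return np.array([[p[0],p[1]+y,p[2]+z] for z in(.055,-.055) for y in(-.008,.008)])
r=least_squares(lambda p:(proj(f,P(p))-uv).ravel(),[tcp[0]-.055,tcp[1],.15]);print(r.x,r.fun.round(1),'centre x',r.x[0]+.055)
h=cv2.cvtColor(f['img'],cv2.COLOR_RGB2HSV);m=cv2.inRange(h,(20,150,120),(32,255,255));ys,xs=np.nonzero(m[:200]);
k=ys<172;print(xs[k].min(),xs[k].max(),ys.min());print([ray(f,p,.005).round(4) for p in((xs[k].min()-.5,ys.min()-.5),(xs[k].max()+.5,ys.min()-.5))])
# scene camera strip+panel (+x end) corners
q=lambda u,v:(290+u/2,225+v/2)
for n,z,p in(('strip +x,-y',.005,(111,217)),('strip +x+y',.005,(135,243)),('strip -x+y',.005,(230,157)),('strip -x-y',.005,(207,145))):print(n,ray(S,q(*p),z).round(4))
for a in np.arange(0,1):
    for X in((.055,-.008,-.055),(.055,.008,-.055),(.055,-.008,.055),(.055,.008,.055)):print((proj(S,np.array([r.x[0]+.055,r.x[1],r.x[2]])+X)-[290,225])*2)
```

```text
[0.51940255 0.08897215 0.15479754] [-0.6  0.5  0.6  0.   3.  -0.3 -3.1 -0.6] centre x 0.5744025537304078Traceback (most recent call last):
  File "<stdin>", line 8, in <module>
    return umr_minimum(a, axis, None, out, keepdims, initial, where)
ValueError: zero-size array to reduction operation minimum which has no identity
```

Run:
```python
from h import *
f,S,T=pickle.load(open('p3.pkl','rb'))
for p in((296,159.5),(337,159.5)):print(ray(f,p,.005).round(4))
q=lambda u,v:(290+u/2-.25,225+v/2-.25)
for n,p in(('+x-y',(111,217)),('+x+y',(135,243)),('-x+y',(230,157)),('-x-y',(207,145))):print(n,ray(S,q(*p),.005).round(4))
for X in((.055,-.008,-.055),(.055,.008,-.055),(.055,-.008,.055),(.055,.008,.055)):print((proj(S,np.array([.5744,.089,.1548])+X)-[290,225])*2)
```

```text
[0.5139 0.0753 0.005 ]
[0.5143 0.1107 0.005 ]
+x-y [0.632  0.0736 0.005 ]
+x+y [0.634  0.1045 0.005 ]
-x+y [0.512  0.0944 0.005 ]
-x-y [0.5178 0.0723 0.005 ]
[124.8491181  149.65442842]
[139.38580141 162.71282745]
[133.0691788   50.36094912]
[149.33047855  63.72898038]
```

Run:
```python
from h import *
w=pickle.load(open('w1.pkl','rb'));T,S=pickle.load(open('ts.pkl','rb'))
B=np.array([(a,b,c) for a in(-.008,.008) for b in(-.012,.012) for c in(-.02,.02)])
for nm,f in(('w',w),('t',T),('s',S)):
    g=proj(f,(.609,.21,.134)).astype(int);y0,x0=g[1]-26,g[0]-26
    c=f['img'][y0:y0+52,x0:x0+52];h=cv2.cvtColor(c,cv2.COLOR_RGB2HSV)
    m=((c.max(2)<60)|cv2.inRange(h,(3,150,90),(16,255,255))>0).astype(np.uint8)
    n,l,st,ce=cv2.connectedComponentsWithStats(m)
    for i in range(1,n):
        if st[i,4]>40:print(nm,'blob',(st[i,:2]+[x0,y0]),st[i,2:],ray(f,ce[i]+[x0,y0],.134).round(4))
    for y in(.198,.207,.217):
        p=proj(f,B+[.608,y,.134]);print('   pred',y,p.min(0).round(),np.ptp(p,axis=0).round())
```

```text
w blob [385 252] [ 45  36 937] [0.6165 0.2121 0.134 ]
   pred 0.198 [375. 248.] [35. 29.]
   pred 0.207 [384. 248.] [36. 29.]
   pred 0.217 [394. 248.] [37. 29.]
t blob [180 209] [ 6 10 49] [0.6142 0.213  0.134 ]
t blob [187 210] [ 8 10 66] [0.6115 0.1995 0.134 ]
   pred 0.198 [181. 210.] [19. 14.]
   pred 0.207 [176. 210.] [19. 14.]
   pred 0.217 [170. 210.] [19. 14.]
s blob [416 319] [ 23  32 423] [0.6102 0.207  0.134 ]
   pred 0.198 [411. 311.] [25. 34.]
   pred 0.207 [416. 315.] [26. 34.]
   pred 0.217 [421. 320.] [26. 35.]
```

servo_tool(
  increments=[
    [[0, 0, 0.05, 0], [0, 0, 0.11, 0], [0, 0, 0.16, 0], [0, 0, 0.19, 0], [0, 0, 0.205, 0], [0, 0, 0.21, 0], [0, 0, 0.215, 0], [0, 0, 0.22, 0], [0, 0, 0.22, 0], [0, 0, 0.22, 0]],
  ],
)

```text
time_s: 8.42
tcp_pos: [0.5734, 0.0903, 0.1002]
orientation: [0.004, 1.0, 0.0, 0.0]
contact_force: [0.3, 0.2, -1.8]
finger_gap: 0.187
gripper_force: 15.0
```

servo_tool(
  increments=[
    [[0, 0, 0.004, 0], [0, 0, 0.007, 0], [0, 0, 0.01, 0], [0, 0, 0.013, 0], [0, 0, 0.013, 0]],
  ],
)

```text
time_s: 8.83
tcp_pos: [0.5728, 0.0902, 0.094]
orientation: [0.004, 1.0, -0.0, -0.0]
contact_force: [-0.9, 0.4, -0.3]
finger_gap: 0.184
gripper_force: 15.0
```

servo_tool(
  increments=[
    [[0, 0, 0.003, 0], [0, 0, 0.006, 0], [0, 0, 0.006, 0]],
  ],
)

```text
time_s: 9.08
tcp_pos: [0.5729, 0.0902, 0.0917]
orientation: [0.004, 1.0, -0.0, -0.0]
contact_force: [-0.0, -0.5, -1.1]
finger_gap: 0.181
gripper_force: 15.0
```

servo_tool(
  increments=[
    [[0, 0, 0.003, 0], [0, 0, 0.006, 0], [0, 0, 0.006, 0]],
  ],
)

```text
time_s: 9.33
tcp_pos: [0.5728, 0.0902, 0.0893]
orientation: [0.004, 1.0, -0.0, -0.0]
contact_force: [-1.1, -0.1, -1.7]
finger_gap: 0.182
gripper_force: 15.0
```

servo_tool(
  increments=[
    [[0, 0, 0.003, 0], [0, 0, 0.006, 0], [0, 0, 0.006, 0]],
  ],
)

```text
time_s: 9.58
tcp_pos: [0.5735, 0.0903, 0.0884]
orientation: [0.004, 1.0, 0.0, 0.0]
contact_force: [-4.1, 0.5, 10.4]
finger_gap: 0.184
gripper_force: 15.0
```

Contact (10 N). I relax the grip so the edge settles, then open a little and look.

servo_tool(
  increments=[
    [[0, 0, -0.001, 0], [0, 0, -0.001, 0], [0, 0, -0.001, 0]],
  ],
  force=3,
)

```text
time_s: 9.83
tcp_pos: [0.5735, 0.0902, 0.0881]
orientation: [0.004, 1.0, 0.0, 0.001]
contact_force: [0.4, 0.4, 4.3]
finger_gap: 0.185
gripper_force: 3.0
```

servo_tool(
  increments=[
    [[0, 0, 0, 0], [0, 0, 0, 0], [0, 0, 0, 0], [0, 0, 0, 0], [0, 0, 0, 0]],
  ],
  jaw=0.4,
)

```text
time_s: 10.25
tcp_pos: [0.5728, 0.0902, 0.0873]
orientation: [0.004, 1.0, -0.0, -0.0]
contact_force: [0.2, 1.1, 0.3]
finger_gap: 0.386
gripper_force: 0.0
```

servo_tool(
  increments=[
    [[0, 0, -0.03, 0], [0, 0, -0.07, 0], [0, 0, -0.15, 0], [0, 0, -0.25, 0], [0, 0, -0.35, 0], [0, 0, -0.45, 0], [0, 0, -0.5, 0], [0, 0, -0.5, 0], [0, 0, -0.5, 0], [0, 0, -0.5, 0]],
  ],
)

```text
time_s: 11.08
tcp_pos: [0.5726, 0.0901, 0.2874]
orientation: [0.004, 1.0, -0.0, -0.0]
contact_force: [-1.4, 0.2, -0.8]
finger_gap: 0.399
gripper_force: 0.0
```

Run:
```python
from h import *
from plant import bot
f=wrist(bot);S=bot.grab_frame('scene');T=bot.grab_frame('top');pickle.dump((f,S,T),open('p4.pkl','wb'))
s=bot.observe();print(s['tcp_pos'],s['orientation'],s['joint_positions'][6])
a=cv2.resize(S['img'][225:415,290:490],None,fx=2,fy=2,interpolation=3)
b=f['img'][60:440,140:540]
cv2.imwrite('pics/s4.png',np.hstack([a,b])[:,:,::-1])
```

```text
[0.57233609 0.09013185 0.2863409 ] [ 4.15780313e-03  9.99990684e-01 -3.95889015e-04 -1.09010844e-03] 1.400144355902691
```

View pics/s4.png

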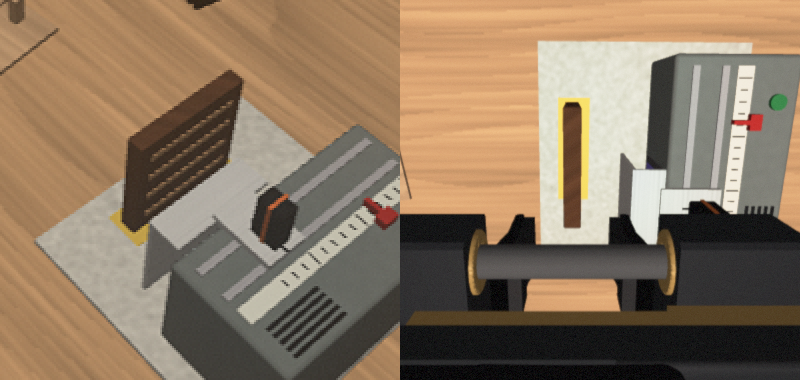

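Run:
```python
from h import *
f,S,T=pickle.load(open('p4.pkl','rb'))
q=lambda p:(p[0]-260,p[1]+60)
print('panel top',[ray(f,q(p),.115)[:2].round(4) for p in((563,107),(581,107),(580,228),(563,228))])
print('strip',[ray(f,q(p),.005)[:2].round(4) for p in((557.5,97.5),(590,97.5),(588,198))])
for n,g in(('w',f),('t',T)):
    h=cv2.cvtColor(g['img'],cv2.COLOR_RGB2HSV);c=g['img'].astype(int)
    for nm,m in(('red',cv2.inRange(h,(0,170,90),(6,255,255))|cv2.inRange(h,(174,170,90),(180,255,255))),('yel',cv2.inRange(h,(20,150,120),(32,255,255))),('orange',cv2.inRange(h,(7,170,110),(13,255,255)))):
        k,l,st,ce=cv2.connectedComponentsWithStats(m)
        for i in range(1,k):
            if st[i,4]>12:
                z={'red':.1085,'yel':.005,'orange':.15}[nm]
                print(n,nm,st[i],ray(g,ce[i],z)[:2].round(4))
```

```text
panel top [array([0.5192, 0.0834]), array([0.5194, 0.0985]), array([0.6281, 0.0974]), array([0.628 , 0.0818])]
strip [array([0.5143, 0.0748]), array([0.5146, 0.1115]), array([0.6332, 0.1096])]
w red [473 175  30  15 243] [0.5338 0.2471]
w yel [302 161  21  21  61] [0.5266 0.0906]
w yel [300 244   3  14  27] [0.6233 0.0772]
w yel [322 251   5   6  14] [0.6279 0.1048]
t red [317 365  13  28  90] [ 0.3257 -0.0441]
t red [334 365   9  30  93] [ 0.3233 -0.0706]
t yel [250 232  18  45 237] [0.5541 0.0828]
t orange [348 146  12   9  28] [ 0.7284 -0.0946]
```

Panel stands at (0.574, 0.090) against strip centre (0.574, 0.092), same yaw within 0.1°. Next, the shutter: I move nearer with a small test turn to see which way joint 7 goes.

servo_tool(
  increments=[
    [[-0.05, 0.06, 0, 0.02], [-0.097, 0.125, 0, 0.02], [-0.097, 0.125, 0, 0.02], [-0.097, 0.125, 0, 0.02]],
  ],
  jaw=0.7,
)

```text
time_s: 11.57
tcp_pos: [0.6121, 0.1418, 0.2856]
orientation: [0.065, 0.998, -0.001, -0.001]
contact_force: [-0.9, -0.2, 0.4]
finger_gap: 0.618
gripper_force: 0.0
```

Run:
```python
from plant import bot
s=bot.observe();print(s['joint_positions'],s['tcp_pos'],s['orientation'])
```

```text
[-0.66357267  0.28639148  0.4625614   1.47174727 -0.1270075   1.41642532
  1.24232898] [0.61206623 0.14177345 0.28558303] [ 6.54884673e-02  9.97852093e-01 -8.54564614e-04 -1.31569203e-03]
```

servo_tool(
  increments=[
    [[0, 0, 0.02, 0.2317], [0, 0, 0.05, 0.2317], [0, 0, 0.08, 0.2317], [0, 0, 0.08, 0.2317], [0, 0, 0.08, 0.2317], [0, 0, 0.08, 0.2317], [0, 0, 0.08, 0.2317], [0, 0, 0.08, 0.2317], [0, 0, 0.08, 0.2317], [0, 0, 0.08, 0.2317], [0, 0, 0.08, 0.2317], [0, 0, 0.08, 0.2317], [0, 0, 0.08, 0.2317], [0, 0, 0.08, 0.2317]],
  ],
)

```text
time_s: 12.73
tcp_pos: [0.6118, 0.1391, 0.2553]
orientation: [0.713, 0.701, -0.0, -0.0]
contact_force: [-0.3, 0.2, -0.1]
finger_gap: 0.698
gripper_force: 0.0
```

Run:
```python
from h import *
from plant import bot
f=wrist(bot);pickle.dump(f,open('p5.pkl','wb'))
s=bot.observe();print(s['tcp_pos'],s['orientation'],s['joint_positions'][6])
im=f['img'][:,:,::-1].copy()
for X in((.611,.207,.154),(.534,.237,.112)):
    p=proj(f,X);print(p);cv2.drawMarker(im,tuple(int(v) for v in p),(0,255,0),0,8)
cv2.imwrite('pics/w5.png',im)
```

```text
[0.6119268  0.1392999  0.25535121] [ 7.12847125e-01  7.01319390e-01 -2.93397463e-04 -5.72793566e-05] -0.1439763715143937
[310.09231024 148.21124142]
[204.67372583 107.66729753]
```

View pics/w5.png

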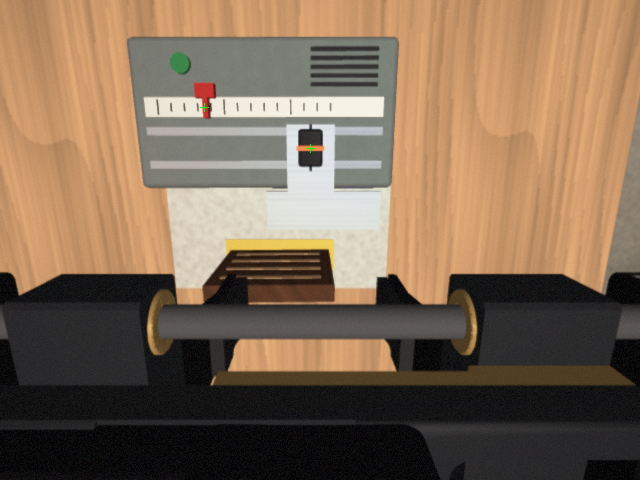

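Grip at (310,148) and pointer line at u≈206.5 both match the predictions. I move over the grip, descend and close on it.

servo_tool(
  increments=[
    [[0.06, 0, 0, 0], [0.13, 0, 0, 0], [0.169, -0.002, 0.03, 0], [0.169, -0.002, 0.1, 0], [0.169, -0.002, 0.18, 0], [0.169, -0.002, 0.24, 0], [0.169, -0.002, 0.28, 0], [0.169, -0.002, 0.28, 0], [0.169, -0.002, 0.28, 0]],
  ],
)

```text
time_s: 13.53
tcp_pos: [0.612, 0.207, 0.1425]
orientation: [0.713, 0.701, -0.001, -0.0]
contact_force: [0.4, -0.0, 1.0]
finger_gap: 0.699
gripper_force: 0.0
```

servo_tool(
  increments=[
    [[0, 0, 0, 0], [0, 0, 0, 0], [0, 0, 0, 0], [0, 0, 0, 0], [0, 0, 0, 0], [0, 0, 0, 0], [0, 0, 0, 0], [0, 0, 0, 0], [0, 0, 0, 0], [0, 0, 0, 0]],
  ],
  jaw=0,
  force=30,
)

```text
time_s: 14.37
tcp_pos: [0.612, 0.2075, 0.1436]
orientation: [0.714, 0.7, -0.001, -0.0]
contact_force: [-6.6, -0.1, 4.5]
finger_gap: 0.183
gripper_force: 30.0
```

Run:
```python
from h import *
from plant import bot
f=pickle.load(open('p5.pkl','rb'))
print('marker',[ray(f,(206.5,v),z).round(4) for v,z in((108,.109),(108,.112))],'grip',ray(f,(310.5,148),.154).round(4))
h=cv2.cvtColor(f['img'],cv2.COLOR_RGB2HSV);m=cv2.inRange(h,(0,170,90),(6,255,255))|cv2.inRange(h,(174,170,90),(180,255,255))
for v in range(98,119,2):
    x=np.nonzero(m[v,190:225])[0]+190
    if len(x):print(v,x.min(),x.max(),ray(f,((x.min()+x.max())/2,v),.11)[:2].round(4))
s=bot.observe();print(s['tcp_pos'],s['finger_gap'],s['contact_force'])
```

```text
marker [array([0.5345, 0.2371, 0.109 ]), array([0.5353, 0.2367, 0.112 ])] grip [0.6113 0.2071 0.154 ]
98 203 208 [0.5347 0.2439]
100 203 207 [0.5342 0.2425]
102 203 208 [0.5344 0.2411]
104 203 208 [0.5343 0.2397]
106 203 208 [0.5342 0.2384]
108 204 209 [0.5348 0.237 ]
110 204 209 [0.5347 0.2356]
112 204 208 [0.5342 0.2342]
114 204 208 [0.534  0.2328]
116 204 208 [0.5339 0.2314]
[0.61201484 0.20751735 0.1435691 ] 0.18260907178045335 [-6.60313653 -0.10100974  4.48155022]
```

servo_tool(
  increments=[
    [[0, -0.01, 0, 0], [0, -0.03, 0, 0], [0, -0.05, 0, 0], [0, -0.07, 0, 0], [0, -0.09, 0, 0], [0, -0.11, 0, 0], [0, -0.13, 0, 0], [0, -0.15, 0, 0], [0, -0.17, 0, 0], [0, -0.185, 0, 0], [0, -0.193, 0, 0], [0, -0.193, 0, 0], [0, -0.193, 0, 0], [0, -0.193, 0, 0]],
  ],
)

```text
time_s: 15.53
tcp_pos: [0.5367, 0.2088, 0.1436]
orientation: [0.714, 0.7, 0.001, 0.001]
contact_force: [7.0, -0.1, -5.2]
finger_gap: 0.18
gripper_force: 30.1
```

Run:
```python
from h import *
from plant import bot
f=wrist(bot);S=bot.grab_frame('scene');s=bot.observe();print(s['tcp_pos'],s['finger_gap'],s['contact_force'],s['gripper_force'])
a=cv2.resize(S['img'][225:415,330:530],None,fx=2,fy=2,interpolation=3);b=f['img'][20:400,120:520]
p=[proj(f,X).round(1) for X in((.534,.207,.154),(.5345,.237,.109))];print(p)
cv2.imwrite('pics/s6.png',np.hstack([a,b])[:,:,::-1])
```

```text
[0.53679174 0.2087442  0.14357551] 0.1864561610445386 [ 8.26635381  0.37116255 -5.81875638] 30.052842056611553
[array([307.4, 331.2]), array([307.7, 231.6])]
```

View pics/s6.png

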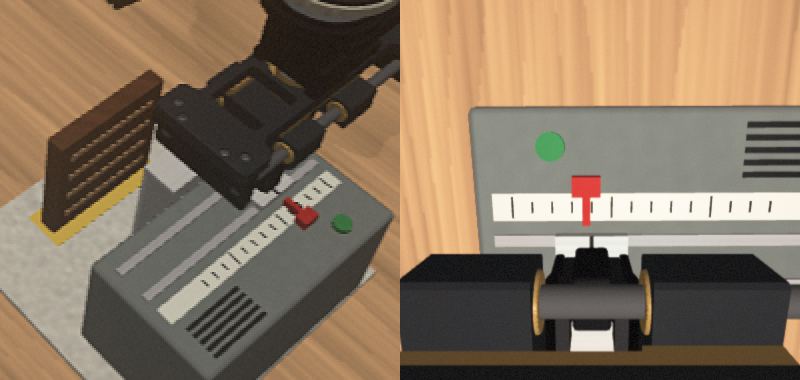

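Panel still standing. Pointer line at wrist u≈306, the shutter's index line at u≈312, so about 2.7 mm more to pull.

servo_tool(
  increments=[
    [[0, -0.003, 0, 0], [0, -0.0065, 0, 0], [0, -0.0065, 0, 0], [0, -0.0065, 0, 0], [0, -0.0065, 0, 0], [0, -0.0065, 0, 0], [0, -0.0065, 0, 0]],
  ],
)

```text
time_s: 16.22
tcp_pos: [0.5342, 0.2088, 0.1436]
orientation: [0.714, 0.7, 0.001, 0.001]
contact_force: [7.1, 0.4, -5.3]
finger_gap: 0.18
gripper_force: 30.1
```

Run:
```python
from h import *
from plant import bot
f=wrist(bot);S=bot.grab_frame('scene');s=bot.observe();print(s['tcp_pos'],s['finger_gap'],s['contact_force'],s['gripper_force'],np.abs(s['joint_vel']).max())
b=cv2.resize(f['img'][185:285,250:370],None,fx=5,fy=5,interpolation=3)
cv2.imwrite('pics/s7.png',b[:,:,::-1])
```

```text
[0.53429532 0.20879002 0.14360664] 0.18081710582810814 [ 7.76289266  0.50946991 -5.71159135] 30.054459390230477 0.0016798925581284314
```

View pics/s7.png

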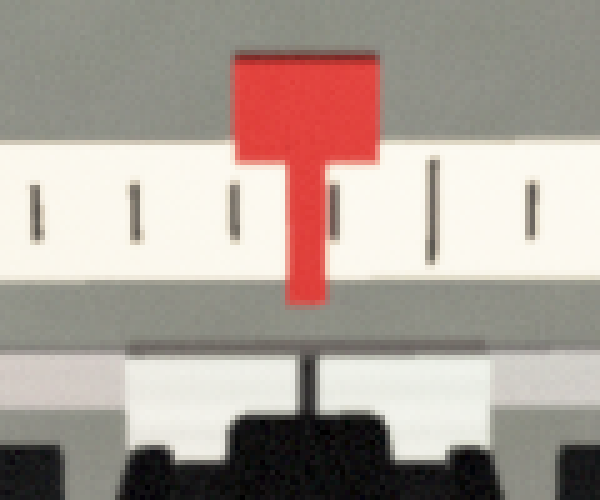

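The index line at crop u≈308 is in line with the pointer at u≈307. The grip is held steady at about 30 N, so I hand in.

```bash
python3 -c "
from plant import bot
print(bot.sign_off())"
```

```text
the job is handed in; nothing more can be done
None
```

The panel is standing on the yellow strip, released, and the shutter is held at the red mark; I handed the job in at about 16 s, and sign-off returned no verdict.

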